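# Inspect a tray's glue seam with a reading lens

## Robot

A 6-joint arm with a two-finger parallel gripper is mounted at the origin on the work surface. World frame = base frame: x ahead of the robot, y to its left, z up, the work surface at z = 0. Lengths are in m, angles in rad, forces in N, time in s.
With the tool pointing down it reaches from about 0.35 to 0.975 m from the base axis. Payload 4.9 kg.
Tool frame: the origin (TCP) lies midway between the tips of the shut fingers; the grasp point (between the pads) lies 19 mm behind it; z points along the fingers, y is the direction in which the jaws open and shut (so a half turn about z gives the same grasp; the last joint's range is limited). The gripper opens to 85 mm and grips with 20 to 120 N. Pads are 22 mm wide; open, the fingers measure 114 mm over their backs; the gripper's body (76 mm by 85 mm) begins 54 mm behind the grasp point. The pads swing forward as they close: fully open they stand 13 mm farther back than shut.
Start: joints at [-1.354, 0.053, 1.613, -0, 1.476, -0.119], TCP at [0.206, -0.59, 0.193] pointing down, gripper open.
Joint ranges: [-3.01, 3.01], [-1.01, 2.22], [0.06, 2.58], [-1.02, 4.17], [0.09, 2.62], [-3.14, 3.14]. Speed limits (rad/s): [2.57, 2.57, 3.14, 3.14, 3.14, 3.14].

## Interface

Orientations are given as a unit quaternion [w, x, y, z].
In Python, from cell import bot, viewer, sign_off gives the robot as it stands. The module is installed in compiled form; this text tells all that it offers.
- The arm moves only by the tool arm_command, never from a script. Its arguments are lists of equal length, an entry for each row: "linear": the shift along the tool's x, y, z in m, a list of three; "spin": the turn about the tool's z in units of 6 degrees (1.0 is 6 degrees); "claw": the opening in per cent of the stroke, from 0 (shut) to 100 (fully open). A call has exactly 8 rows; each row is the pose to reach, as a shift and turn from the pose commanded when the call began, along the tool's axes at that moment; what a row does not reach only later rows make up. A row lasts 1/12 s, in which the tool goes at most 41.7 mm and 7.16 degrees, less where a joint would pass 70% of its speed; a pose out of reach is approached as far as the arm can. A call with a gripper value outside its range is refused whole. The fingers move at their own pace and stop on an object; "force" is the grip in N (left out, the last holds). Time passes only in rows, so rows that repeat a pose let the fingers close, or fill a call up. It gives the time, the measured TCP pose, the force and the opening at its end, in the units of the state.
- bot.observe(): the state, without advancing time (a new reading comes with each control period).
- viewer.get_image(name): name is "side" or "top"; returns the picture (400x640x3 uint8, red, green, blue); there is no depth.
- viewer.camera_model(name): a dict with "mtx" (3x3 intrinsics, pixels), "R" (3x3) and "t" (3): a world point X has camera coordinates R X + t. Camera axes: x right, y down, z forward; pixel columns grow to the right and rows downward; lengths in m; the calibration is good to about 2 mm. A picture is of the moment at which its call begins. camera_model takes no time and is no camera call.
- sign_off(): hands the job in, once; it reports no verdict.
The state is a dict: "time_s": time; "qpos": joint angles; "qvel": joint speeds; "joint_efforts": joint torques, N m; "tool_pos": TCP position; "tcp_rot": TCP orientation; "ft_force": force on the tool from outside, world axes, zero at the start; "moment": the same for the moment, N m; "width": finger opening in m.
Only numpy, scipy, OpenCV 4.12 (cv2) and the standard library are available. Lean on these libraries where they do the work, as an engineer would, in place of code of your own. Each camera call takes 0.05 s, during which the arm holds its last target.

## Task

Before moss is laid in the hexagonal wooden tray, inspect its glue seam: pick up the reading lens by its handle and hold it level above the blue pin, with the lens at the same height as the orange ring on the focus gauge. Staying level and at that height, guide it slowly (about 3 cm a second) along the dark seam to the red pin, and finish there still holding it steady above the red pin; do not put it down. Do not let the lens touch the tray or the gauge, and leave the ring, the pine cone, the glue bottle and the wood offcut where they are.

Things in the scene. Friction and masses are not known exactly. Their poses are not given: they have to be found in the camera images.
- loupe_lens (a point): Centre of the glass of the reading lens: a round black rim 68 mm across and 14 mm thick (clear glass inside), this point 7 mm above its underside. x points from the handle to the lens, z up out of the glass (up as it lies on the bench). Keep this point at the height of focus_mark.
- loupe_grip (a point): Centre of the loupe's straight wooden bar handle, half-way up, the place to grip: 85 mm behind the lens centre (along -x of the loupe) and 5 mm above it. The bar is 16 mm wide (along y), 24 mm high, 96 mm long and lies flat on the bench at the start, its end 140 mm from the lens centre; same axes as the lens.
- loupe: The whole reading lens (loose, about 90 g, rigid). Origin on its underside, directly below the lens centre; same axes as loupe_lens.
- tray: Fixed low hexagonal tray of dark wood on the bench, 310 mm from corner to corner, wall 14 mm thick and 30 mm high, pale floor board whose top is 10 mm above the bench. Origin at its centre at bench height, z up. A straight dark brown glue seam, 2.5 mm wide, crosses the floor through the centre along the tray's y axis, corner to corner.
- start_pin: Blue flat pin head, 14 mm across and 4 mm high, fixed on the tray floor on the seam, 60 mm from the tray's centre: where the inspection starts. It may be on either side of the centre. Origin: centre of its underside, 10 mm above the bench.
- end_pin: Red pin head like the blue one, on the seam 60 mm to the other side of the tray's centre (120 mm from the blue pin): where the inspection ends.
- focus_mark (a point): Centre of the orange ring (32 mm across, 10 mm high) on the upright post of the focus gauge, half-way up the ring; its height above the bench, 90 to 135 mm, is where the lens centre belongs. It slides on the post if pushed.
- gauge: Fixed focus gauge beyond the tray: dark steel foot 44 x 44 x 12 mm, steel post 10 mm thick, top 172 mm above the bench. Origin: centre of the foot's underside.
- cone_center (a point): Centre of a loose brown pine cone standing on the bench, 55 mm high, about 40 mm wide. Leave it alone.
- pine_cone: The same pine cone; origin at the centre of its underside.
- bottle_center (a point): Centre of a loose white glue bottle with a grey cap standing on the bench, 110 mm high, 48 mm across. Leave it alone.
- glue_bottle: The same bottle; origin at the centre of its underside.
- offcut_center (a point): Centre of a loose dark wood offcut on the bench, 50 x 70 x 28 mm. Leave it alone.
- offcut: The same offcut; origin at the centre of its underside.
Mind the look-alikes: they are no part of the job. Of the things like the loupe, leave any that is purple; of the rest the larger one is meant.

How it is judged:
By the outcome, as a careful person would: the job done as asked, in the order asked, and still so for the second after the job is handed in, while the arm keeps its last pose, push and grip.
It also fails if it takes over 50 s, if anything falls off the work surface, if the arm or the gripper's body presses on something with over 40 N, if the wrist force passes 120 N, or if a joint passes its speed limit or range.

## Working session

There is one attempt and no reset: what is moved stays moved. The work goes in short steps, Python scripts to look and compute and a tool call to move; the robot and the scene stay as the last step left them, time stands still between calls to the robot, and variables do not carry over. Pictures are saved under pics/ and viewed, and the job is handed in when it is done.

Besides the shell and the picture viewer there is one more tool, called after ">>>" by a JSON object that holds its "method" and its "body". arm_command: Moves the arm, as the interface text tells. Its arguments: {"type":"object","properties":{"linear":{"type":"array"},"spin":{"type":"array"},"claw":{"type":"array"},"force":{"type":"number"}},"required":["linear","spin","claw"]}

```bash
mkdir -p pics
cat > h.py <<'E'
import numpy as np, cv2
from cell import bot, viewer
def cam(n):
    c=viewer.camera_model(n); return np.array(c["mtx"]),np.array(c["R"]),np.array(c["t"]).ravel()
def ray(n,u,v):
    K,R,t=cam(n); d=R.T@np.linalg.solve(K,[u,v,1.]); return -R.T@t,d
def onplane(n,u,v,z):
    o,d=ray(n,u,v); return o+d*(z-o[2])/d[2]
def proj(n,X):
    K,R,t=cam(n); p=K@(R@np.array(X)+t); return p[:2]/p[2]
def two(uv1,uv2,n1="top",n2="side"):
    o1,d1=ray(n1,*uv1); o2,d2=ray(n2,*uv2); d1/=np.linalg.norm(d1); d2/=np.linalg.norm(d2)
    s=np.linalg.lstsq(np.c_[d1,-d2],o2-o1,rcond=None)[0]; a=o1+s[0]*d1;b=o2+s[1]*d2
    return (a+b)/2,np.linalg.norm(a-b)
def snap(n,f):
    im=viewer.get_image(n); cv2.imwrite(f"pics/{f}.png",im[:,:,::-1]); return im
E
python3 - <<'E'
from h import *
print(bot.observe())
for n in("top","side"):
    snap(n,n+"0"); print(n,ray(n,320,200), cam(n)[0])
E
```

```text
{'time_s': 0.0, 'qpos': array([-1.35401064e+00,  5.33588269e-02,  1.61432960e+00, -2.35878547e-05,
        1.47601060e+00, -1.18960752e-01]), 'qvel': array([-0.0023249 , -0.00061587,  0.0008757 ,  0.0001297 ,  0.00011207,
        0.00128619]), 'joint_efforts': array([ 2.13524768e-04, -3.93682516e+01, -3.70176458e+01,  5.15123781e-05,
        7.19954580e-03,  1.02921396e-05]), 'tool_pos': array([ 0.20578125, -0.58938671,  0.19174063]), 'tcp_rot': array([-1.05135247e-03,  9.85941616e-01,  1.67086868e-01, -6.32191565e-05]), 'ft_force': array([-0.66640383, -0.1156742 , -0.27168073]), 'moment': array([-0.0055468 , -0.00863552,  0.02071014]), 'width': 0.0853012061249638}
top (array([0.41360587, 0.00832793, 1.05644792]), array([ 0.14027149, -0.00337862, -0.99037326])) [[362.62637485   0.         319.73797085]
 [  0.         362.62637485 191.68186666]
 [  0.           0.           1.        ]]
side (array([ 0.38259597, -1.0462877 ,  0.81327137]), array([ 0.14423274,  0.81719374, -0.55834829])) [[516.78540406   0.         311.69979623]
 [  0.         516.78540406 194.74159912]
 [  0.           0.           1.        ]]
```

View pics/top0.png

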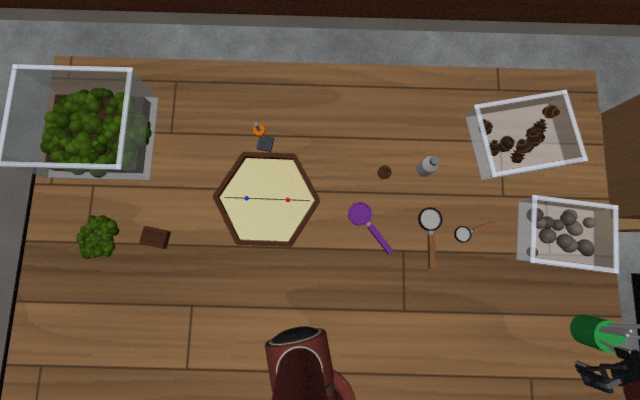

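View pics/side0.png

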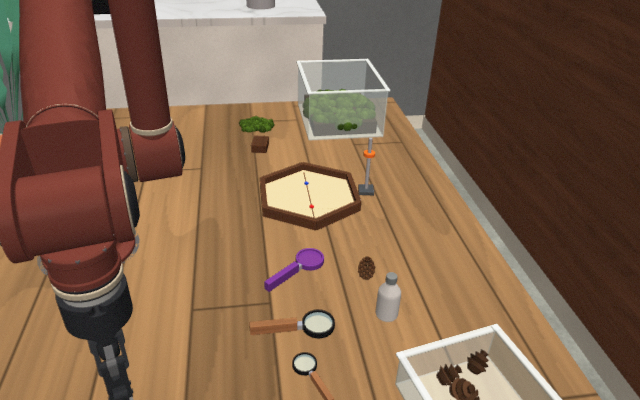

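The top view shows the target black loupe with its lens at (430,219) and its handle down to (432,268). The blue pin is at (247,198), the red pin at (288,200) and the orange ring at (259,129). In the side view the ring is at (369,154), the loupe lens at (318,323), and the purple and small loupes are the decoys.

```bash
cat > m.py <<'E'
from h import *
def blob(im,mask,box):
    x0,y0,x1,y1=box; m=np.zeros(mask.shape,np.uint8); m[y0:y1,x0:x1]=mask[y0:y1,x0:x1]
    n,l,s,c=cv2.connectedComponentsWithStats(m,connectivity=8)
    if n<2:return None
    i=1+np.argmax(s[1:,4]); return c[i],s[i],(l==i)
def masks(im):
    hsv=cv2.cvtColor(im,cv2.COLOR_RGB2HSV).astype(int); H,S,V=hsv[...,0],hsv[...,1],hsv[...,2]
    return dict(blue=(H>105)&(H<130)&(S>120),red=((H<6)|(H>172))&(S>170)&(V>120),orange=(H>5)&(H<18)&(S>210)&(V>180),dark=(V<60),
      hand=(H>4)&(H<14)&(S>130)&(V>90))
E
python3 - <<'E'
from m import *
T=cv2.imread("pics/top0.png")[:,:,::-1].copy();S=cv2.imread("pics/side0.png")[:,:,::-1].copy()
mt,ms=masks(T),masks(S)
def show(n,m,k,box,):
    b=blob(None,m[k].astype(np.uint8),box); print(n,k,None if b is None else (b[0].round(2),b[1])); return b
bb={}
for k,bt,bs in(("blue",(235,185,260,210),(295,175,315,192)),("red",(278,190,298,210),(302,198,320,215)),("orange",(245,115,275,140),(355,143,385,163))):
    a=show("top",mt,k,bt);b=show("side",ms,k,bs)
    if a and b: print(k,two(a[0],b[0]), onplane("top",*a[0],.014),onplane("side",*b[0],.014))
a=show("top",mt,"dark",(412,200,447,236))
b=show("side",ms,"dark",(300,305,338,340))
a2=show("top",mt,"hand",(420,232,442,275));b2=show("side",ms,"hand",(245,312,302,337))
def ell(m):
    c=max(cv2.findContours(m.astype(np.uint8),cv2.RETR_EXTERNAL,cv2.CHAIN_APPROX_NONE)[0],key=len); return cv2.fitEllipse(c)
ea,eb=ell(a[2]),ell(b[2]);print(ea,eb)
print("lens",two(ea[0],eb[0]),onplane("top",*ea[0],.01),onplane("side",*eb[0],.01))
print("handle top",cv2.minAreaRect(np.argwhere(a2[2])[:,::-1].astype(np.float32)))
print(onplane("top",*a2[0],.022),onplane("side",*b2[0],.014))
v=T[195:280,405:470];w=S[290:350,240:345]
cv2.imwrite("pics/c0.png",cv2.resize(v,None,fx=7,fy=7,interpolation=cv2.INTER_NEAREST)[:,:,::-1])
cv2.imwrite("pics/c1.png",cv2.resize(w,None,fx=7,fy=7,interpolation=cv2.INTER_NEAREST)[:,:,::-1])
cv2.imwrite("pics/c2.png",cv2.resize(S[130:210,330:400],None,fx=7,fy=7,interpolation=cv2.INTER_NEAREST)[:,:,::-1])
E
```

```text
top blue (array([246.  , 197.83]), array([244, 196,   5,   4,  12], dtype=int32))
side blue (array([306.  , 182.71]), array([305, 182,   3,   3,   7], dtype=int32))
blue (array([0.56243533, 0.21993566, 0.01221861]), np.float64(0.0008218190830358234)) [0.56176787 0.2195884  0.014     ] [0.56245313 0.21717877 0.014     ]
top red (array([287.5, 199.5]), array([286, 198,   4,   4,  12], dtype=int32))
side red (array([311.2, 206. ]), array([310, 205,   4,   3,  10], dtype=int32))
red (array([0.56067388, 0.09917946, 0.01268135]), np.float64(0.000658670183834102)) [0.56015654 0.09908077 0.014     ] [0.5607156 0.0973358 0.014    ]
top orange (array([258.71, 130.21]), array([253, 125,  11,  10,  58], dtype=int32))
side orange (array([369.42, 155.06]), array([365, 153,  10,   5,  31], dtype=int32))
orange (array([0.7323537 , 0.17506186, 0.11883849]), np.float64(0.0013761257055045048)) [0.76719068 0.19373973 0.014     ] [0.78602845 0.35979356 0.014     ]
top dark (array([428.35, 218.49]), array([418, 208,  24,  23, 100], dtype=int32))
side dark (array([318.13, 327.33]), array([303, 310,  32,  28, 226], dtype=int32))
top hand (array([432.11, 252.01]), array([429, 235,   8,  34, 186], dtype=int32))
side hand (array([272.83, 325.92]), array([249, 318,  48,  17, 606], dtype=int32))
((429.8692932128906, 218.76365661621094), (21.746068954467773, 22.673091888427734), 126.27242279052734) ((318.00714111328125, 323.2105407714844), (25.759675979614258, 30.926219940185547), 92.59514617919922)
lens (array([ 0.51608307, -0.31534699,  0.00771426]), np.float64(0.00045806517876697)) [ 0.51563049 -0.31462072  0.01      ] [ 0.51593516 -0.31741016  0.01      ]
handle top ((432.48004150390625, 251.48155212402344), (33.20621871948242, 6.226165771484375), 87.79740142822266)
[ 0.42070049 -0.31507055  0.022     ] [ 0.42330779 -0.3168852   0.014     ]
```

View pics/c0.png

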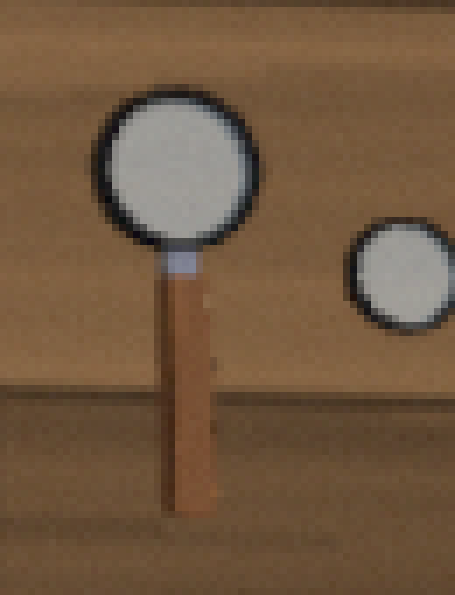

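View pics/c1.png

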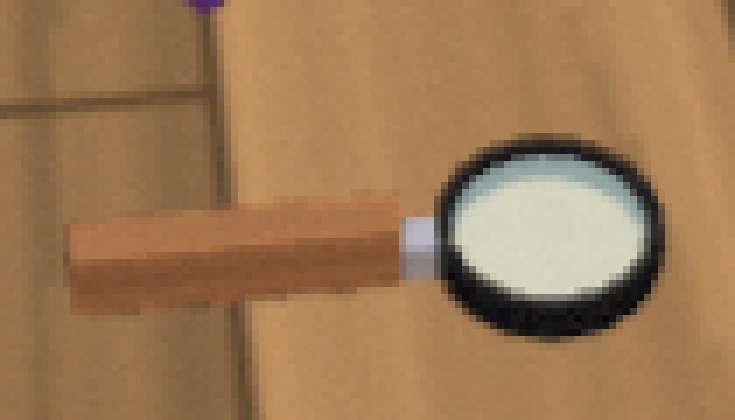

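View pics/c2.png

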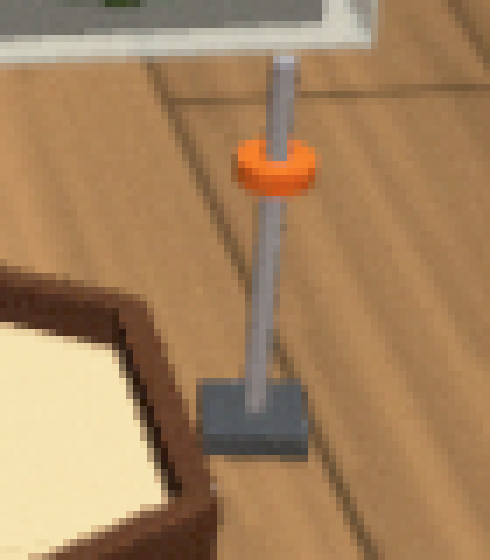

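Run:
```python
from m import *
T=cv2.imread("pics/top0.png")[:,:,::-1].copy();S=cv2.imread("pics/side0.png")[:,:,::-1].copy()
for n,v in(("c3",T[115:160,235:285]),("c4",S[130:200,340:395])):
    cv2.imwrite(f"pics/{n}.png",cv2.resize(v,None,fx=8,fy=8,interpolation=cv2.INTER_NEAREST)[:,:,::-1])
for nm,I,(x0,y0,x1,y1) in(("top",T,(245,115,275,140)),("side",S,(355,140,385,165))):
    p=I[y0:y1,x0:x1].astype(int); m=((p[...,0]-p[...,2])>110)&(p[...,0]>150)
    ys,xs=np.nonzero(m); h=cv2.convexHull(np.c_[xs+x0,ys+y0].astype(np.int32)); M=cv2.moments(h)
    print(nm,xs.min()+x0,xs.max()+x0,ys.min()+y0,ys.max()+y0,M['m10']/M['m00'],M['m01']/M['m00'],cv2.fitEllipse(h))
# sub-pixel column profile orange-ness
for x in range(363,376): print(x,(S[146:161,x,0].astype(int)-S[146:161,x,2]))
```

```text
top 253 264 124 134 258.4022346368715 129.24953445065177 ((258.2718811035156, 129.23660278320312), (10.547590255737305, 11.734954833984375), 77.94481658935547)
side 364 375 150 157 369.22222222222223 153.3768115942029 ((369.0032043457031, 153.0319061279297), (8.993620872497559, 12.337882041931152), 97.46398162841797)
363 [ 84  80  80  80  78 103  87  87  94  95  85  81  84  84  79]
364 [ 82  82  81  80 130 185 194 163 135 130 107  86  83  83  85]
365 [ 87  83  84  83 176 203 203 198 162 145 152  98  84  81  83]
366 [ 87  88  85 110 189 203 203 202 185 161 158 122  84  69  69]
367 [ 86  87  76 101 171 162 180 202 200 176 165 139  46  18  17]
368 [ 28  27  22  26  41  33  78 181 202 180 167 168  45  11  10]
369 [ 10   8  10  10  11  10  19 163 203 186 172 177  44  10   9]
370 [ 12  11  10  10  11   9  11 159 202 187 174 180  70  37  49]
371 [ 22  23  33  72 129 135 162 192 203 187 175 168  97  78  80]
372 [ 70  71  70  81 166 198 201 203 199 184 169 143 100  89  90]
373 [ 83  84  83  82 125 192 201 203 198 172 160 110  91  91  90]
374 [ 82  82  82  81  87 160 198 199 174 141 116  89  87  88  87]
375 [ 84  84  82  83  83  95 113 109  95  89  84  82  83  85  87]
```

View pics/c3.png

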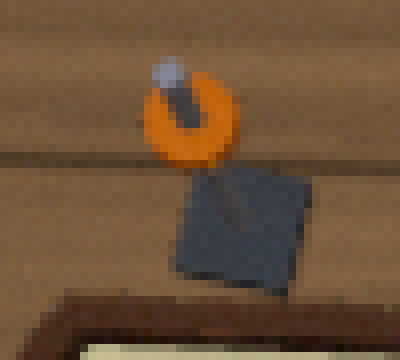

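View pics/c4.png

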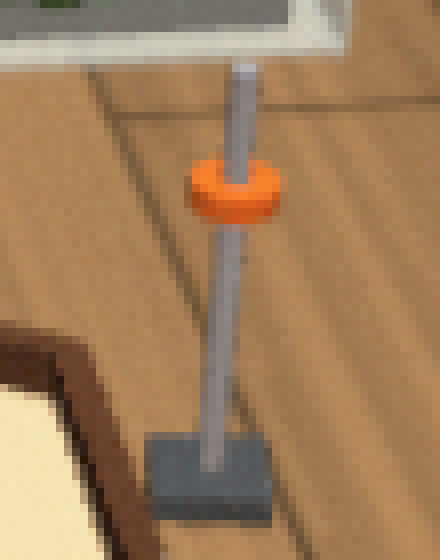

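Run:
```python
from h import *
print("ring",two((258.35,129.3),(369.2,153.4)))
print("posttop",two((255.5,123.5),(370.1,138)))
print("ptop at .172",onplane("top",255.5,123.5,.172),onplane("side",370.1,138,.172))
# post base on foot top (side) , foot outline
print("base",onplane("side",340+212/8-.5,130+470/8-.5,.012), onplane("top",235+240/8-.5,115+228/8-.5,.012))
print("foot corners top",[onplane("top",235+x/8-.5,115+y/8-.5,.012).round(4) for x,y in((200,165),(312,182),(290,297),(175,270))])
b=onplane("side",340+212/8-.5,130+470/8-.5,.012)
# ring z given post xy: sweep
for xy in ((.7293,.1764),(.732,.175),(b[0],b[1])):
  zz=[(z,proj("side",[*xy,z])[1],proj("side",[*xy,z])[0],*proj("top",[*xy,z])) for z in (.012,.110,.114,.118,.122,.172)]
  print(xy);print(np.round(zz,3))
# handle
p1=onplane("top",431.9,233.8,.024);p2=onplane("top",432.5,267.6,.024);print("handle ends",p1,p2,(p1+p2)/2, np.arctan2(*(p1-p2)[1::-1]))
# side view top face of handle corners: (70,226..262) to (398,198..236)
f=lambda x,y,z:onplane("side",240+x/7-.5,290+y/7-.5,z)
q1=(f(400,198,.024)+f(400,236,.024))/2;q2=(f(70,226,.024)+f(70,262,.024))/2;print("side",q1,q2,(q1+q2)/2,np.arctan2(*(q1-q2)[1::-1]))
# rim top outer edge circle side: crop ellipse top face bounded x 438-664, y 135..~318 
print(onplane("top",405+176/7-.5,195+170/7-.5,.014))
```

```text
ring (array([0.73214218, 0.17522253, 0.12427404]), np.float64(0.000280990662508517))
posttop (array([0.73071033, 0.17470109, 0.17233895]), np.float64(0.0006324771217610859))
ptop at .172 [0.73116627 0.17475201 0.172     ] [0.73054146 0.17518619 0.172     ]
base [0.73095652 0.17144683 0.012     ] [0.72862337 0.17471215 0.012     ]
foot corners top [array([0.7526, 0.1909, 0.012 ]), array([0.7472, 0.1487, 0.012 ]), array([0.7026, 0.1548, 0.012 ]), array([0.7118, 0.198 , 0.012 ])]
(0.7293, 0.1764)
[[1.20000e-02 1.87365e+02 3.65050e+02 2.63946e+02 1.42766e+02]
 [1.10000e-01 1.57736e+02 3.67741e+02 2.58699e+02 1.32090e+02]
 [1.14000e-01 1.56480e+02 3.67855e+02 2.58463e+02 1.31610e+02]
 [1.18000e-01 1.55219e+02 3.67970e+02 2.58225e+02 1.31126e+02]
 [1.22000e-01 1.53955e+02 3.68085e+02 2.57985e+02 1.30638e+02]
 [1.72000e-01 1.37818e+02 3.69550e+02 2.54813e+02 1.24182e+02]]
(0.732, 0.175)
[[1.20000e-02 1.87568e+02 3.66072e+02 2.64461e+02 1.41906e+02]
 [1.10000e-01 1.57931e+02 3.68803e+02 2.59268e+02 1.31151e+02]
 [1.14000e-01 1.56674e+02 3.68919e+02 2.59034e+02 1.30667e+02]
 [1.18000e-01 1.55
[... 240 characters left out ...]
.20000e-02 1.88250e+02 3.66000e+02 2.65634e+02 1.42276e+02]
 [1.10000e-01 1.58574e+02 3.68734e+02 2.60555e+02 1.31555e+02]
 [1.14000e-01 1.57316e+02 3.68850e+02 2.60326e+02 1.31073e+02]
 [1.18000e-01 1.56053e+02 3.68967e+02 2.60096e+02 1.30586e+02]
 [1.22000e-01 1.54787e+02 3.69083e+02 2.59864e+02 1.30096e+02]
 [1.72000e-01 1.38622e+02 3.70573e+02 2.56793e+02 1.23614e+02]]
handle ends [ 0.47166968 -0.31507699  0.024     ] [ 0.37768005 -0.31448533  0.024     ] [ 0.42467487 -0.31478116  0.024     ] -0.00629487621717614
side [ 0.47173716 -0.31755749  0.024     ] [ 0.37679109 -0.31609908  0.024     ] [ 0.42426412 -0.31682829  0.024     ] -0.01535919556301151
[ 0.51515921 -0.31273075  0.014     ]
```

>>> {"method": "arm_command", "body": {"linear": [[0.02,-0.012,0.002],[0.055,-0.033,0.006],[0.09,-0.055,0.01],[0.125,-0.076,0.015],[0.16,-0.097,0.02],[0.195,-0.119,0.025],[0.23,-0.14,0.03],[0.25,-0.152,0.03]], "spin": [0.3,0.8,1.3,1.8,2.3,2.8,3.2,3.3], "claw": [45,45,45,45,45,45,45,45], "force": 50}}

```text
time_s: 0.77
tool_pos: [0.393, -0.3602, 0.1611]
tcp_rot: [-0.002, 1.0, -0.004, -0.001]
ft_force: [-0.6, -0.1, -0.8]
width: 0.0385
```

```bash
cat > st.py <<'E'
from h import *
from scipy.spatial.transform import Rotation as Ro
import sys
s=bot.observe(); q=s["tcp_rot"]; R=Ro.from_quat([q[1],q[2],q[3],q[0]]).as_matrix()
print("t",round(s["time_s"],3),"pos",s["tool_pos"].round(4),"yaw",np.degrees(np.arctan2(R[1,0],R[0,0])).round(2),"z",R[:,2].round(4),"w",round(s["width"],4),"F",s["ft_force"].round(2),"q",s["qpos"].round(3))
if len(sys.argv)>3:
    g=np.array(list(map(float,sys.argv[1:4]))); print("tool delta",(R.T@(g-s["tool_pos"])).round(4))
E
python3 st.py 0.431 -0.3157 0.1
```

```text
t 0.767 pos [ 0.393  -0.3602  0.1611] yaw -0.52 z [-0.0011  0.0032 -1.    ] w 0.0385 F [-0.56 -0.15 -0.85] q [-8.820e-01 -1.440e-01  1.857e+00  1.000e-03  1.432e+00  6.970e-01]
tool delta [ 0.0376 -0.0447  0.0612]
```

>>> {"method": "arm_command", "body": {"linear": [[0.01,-0.012,0.012],[0.02,-0.024,0.03],[0.03,-0.036,0.045],[0.0375,-0.045,0.06],[0.0375,-0.045,0.06],[0.0375,-0.045,0.06],[0.0375,-0.045,0.06],[0.0375,-0.045,0.06]], "spin": [0,0,0,0,0,0,0,0], "claw": [45,45,45,45,45,45,45,45]}}

```text
time_s: 1.43
tool_pos: [0.43, -0.3208, 0.1044]
tcp_rot: [0.001, 1.0, -0.005, 0.001]
ft_force: [0.2, 0.1, 0.6]
width: 0.0384
```

```bash
python3 st.py 0.431 -0.3157 0.004
python3 - <<'E'
from h import *
for n,(x0,y0,x1,y1) in(("top",(380,180,480,280)),("side",(230,230,350,350))):
    im=snap(n,n+"1")[y0:y1,x0:x1]; cv2.imwrite(f"pics/{n}1c.png",cv2.resize(im,None,fx=5,fy=5,interpolation=cv2.INTER_NEAREST)[:,:,::-1])
E
```

```text
t 1.433 pos [ 0.43   -0.3208  0.1044] yaw -0.61 z [ 0.0013 -0.0017 -1.    ] w 0.0384 F [0.24 0.09 0.59] q [-0.78  -0.089  1.904 -0.     1.324  0.802]
tool delta [ 0.0008 -0.0053  0.1004]
```

View pics/side1c.png

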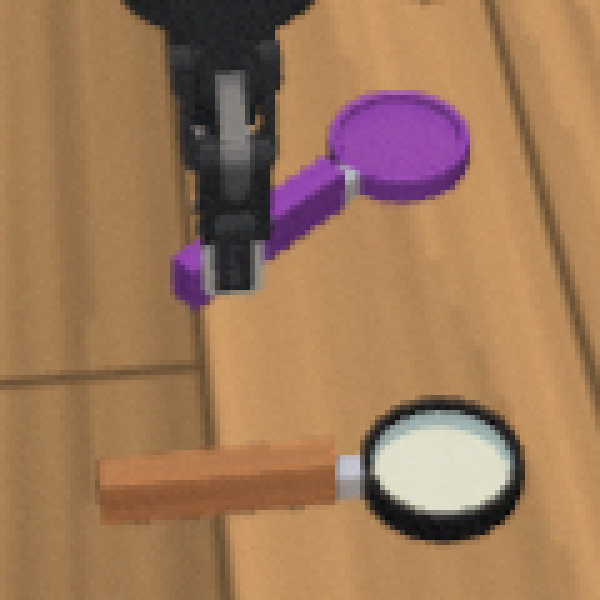

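View pics/top1c.png

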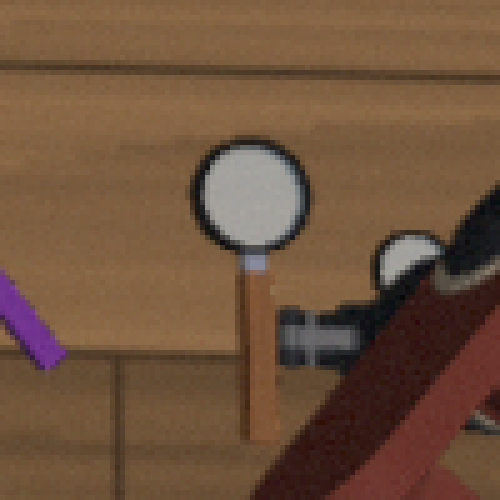

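```bash
python3 - <<'E'
from h import *
p=[0.43,-.3208,.1044]
for n,(x0,y0) in(("top",(380,180)),("side",(230,230))):
    print(n,proj(n,p),(proj(n,p)-[x0,y0]+.5)*5, (proj(n,[.431,-.3157,.022])-[x0,y0]+.5)*5)
E
python3 st.py 0.431 -0.3157 0.004
```

```text
top [444.12246272 248.48207811] [323.11231358 344.91039057] [263.73606644 344.07787665]
side [275.45237839 294.47934455] [229.76189194 324.89672273] [235.01867465 464.32232222]
t 1.533 pos [ 0.43   -0.3207  0.1043] yaw -0.62 z [ 0.0015 -0.0016 -1.    ] w 0.0386 F [-0.49  0.02  0.25] q [-0.78  -0.089  1.905 -0.     1.324  0.802]
tool delta [ 0.0008 -0.0052  0.1003]
```

The fingers are 10 cm above the handle and straddle it, with about 11 mm clearance on each side. The purple and small loupes are clear. Descending.

>>> {"method": "arm_command", "body": {"linear": [[0.001,-0.005,0.01],[0.001,-0.005,0.03],[0.001,-0.005,0.05],[0.001,-0.005,0.068],[0.001,-0.005,0.08],[0.001,-0.005,0.09],[0.001,-0.005,0.097],[0.001,-0.005,0.099]], "spin": [0,0,0,0,0,0,0,0], "claw": [45,45,45,45,45,45,45,45]}}

```text
time_s: 2.2
tool_pos: [0.4304, -0.3141, 0.0028]
tcp_rot: [-0.001, 1.0, -0.005, -0.001]
ft_force: [-1.2, -0.2, 0.1]
width: 0.0384
```

```bash
python3 st.py 0.431 -0.3157 0.004
python3 - <<'E'
from h import *
for n,(x0,y0,x1,y1) in(("side",(230,250,350,350)),):
    im=snap(n,n+"2")[y0:y1,x0:x1]; cv2.imwrite(f"pics/{n}2c.png",cv2.resize(im,None,fx=5,fy=5,interpolation=cv2.INTER_NEAREST)[:,:,::-1])
E
```

```text
t 2.2 pos [ 0.4304 -0.3141  0.0028] yaw -0.57 z [-0.0011  0.0012 -1.    ] w 0.0384 F [-1.16 -0.15  0.12] q [-0.77   0.036  1.97   0.     1.138  0.811]
tool delta [ 0.0006  0.0016 -0.0012]
```

View pics/side2c.png

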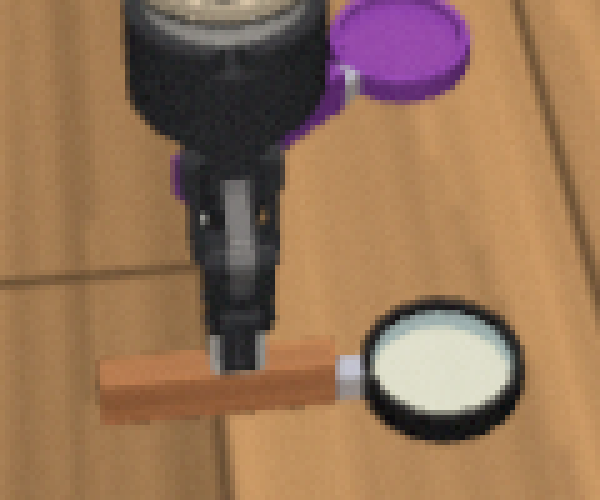

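The near finger is in front of the handle, with its tip at crop (238,372) and still a few mm above the bench. Closing now.

>>> {"method": "arm_command", "body": {"linear": [[0,0.001,0],[0,0.001,0],[0,0.001,0],[0,0.001,0],[0,0.001,0],[0,0.001,0],[0,0.001,0],[0,0.001,0]], "spin": [0,0,0,0,0,0,0,0], "claw": [30,15,5,0,0,0,0,0], "force": 60}}

```text
time_s: 2.92
tool_pos: [0.4309, -0.3155, 0.0041]
tcp_rot: [0.0, 1.0, -0.005, 0.0]
ft_force: [0.3, -1.4, 0.2]
width: 0.0002
```

```bash
python3 st.py 0.431 -0.3157 0.004
python3 - <<'E'
from h import *
for n,(x0,y0,x1,y1) in(("side",(230,250,350,350)),):
    im=snap(n,n+"3")[y0:y1,x0:x1]; cv2.imwrite(f"pics/{n}3c.png",cv2.resize(im,None,fx=5,fy=5,interpolation=cv2.INTER_NEAREST)[:,:,::-1])
E
```

```text
t 2.917 pos [ 0.4309 -0.3155  0.0041] yaw -0.56 z [ 0. -0. -1.] w 0.0002 F [ 0.3  -1.37  0.19] q [-0.771  0.035  1.967 -0.     1.139  0.809]
tool delta [0.0001 0.0002 0.0001]
```

View pics/side3c.png

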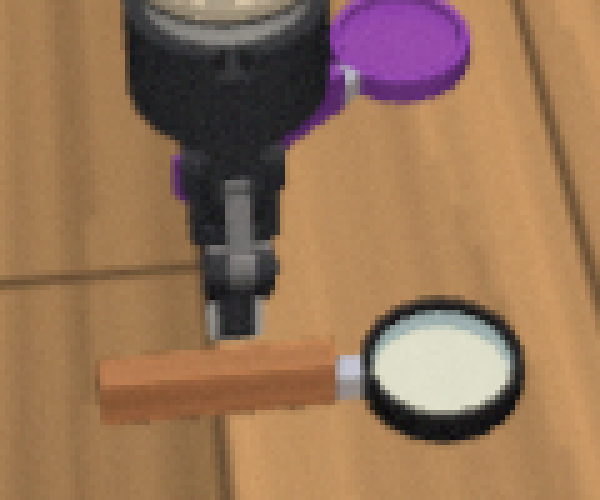

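Run:
```python
from h import *
for p in ([.4309,-.3155,.0041],[.4309,-.3155,.026],[.4309,-.3155,.04],[.4309,-.29,.0041],[.4309,-.28,.0041]): print(p,proj("side",p),proj("top",p))
im=snap("top","top3")[180:280,380:480]; cv2.imwrite("pics/top3c.png",cv2.resize(im,None,fx=5,fy=5,interpolation=cv2.INTER_NEAREST)[:,:,::-1])
```

```text
[0.4309, -0.3155, 0.0041] [276.60191728 328.42784404] [430.23129584 248.40297964]
[0.4309, -0.3155, 0.026] [276.41061447 320.90843219] [432.62140368 248.33731392]
[0.4309, -0.3155, 0.04] [276.28598573 316.00973374] [434.20310487 248.29385833]
[0.4309, -0.29, 0.0041] [275.55408809 319.10844273] [421.36339303 248.16666947]
[0.4309, -0.28, 0.0041] [275.15428104 315.55255549] [417.88554251 248.07399238]
```

View pics/top3c.png

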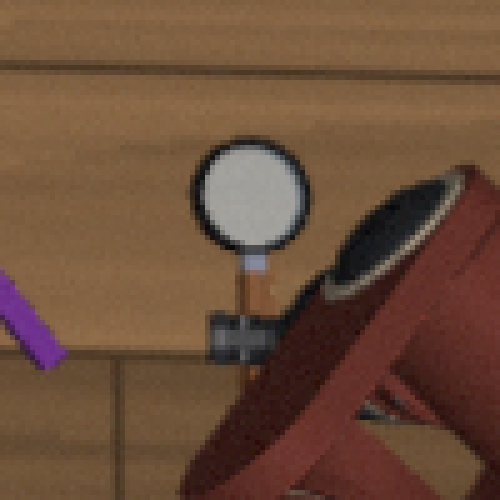

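The gripper closed on nothing (width 0.2 mm), and the loupe hasn't moved. In the side view the finger tips end at about row 317, where the reported TCP should project to row 328. That puts the tips roughly 30 mm higher than the reported z. I'll reopen, lower in small steps and watch the force.

>>> {"method": "arm_command", "body": {"linear": [[0,0,0],[0,0,0],[0,0,0],[0,0,0.002],[0,0,0.004],[0,0,0.006],[0,0,0.008],[0,0,0.008]], "spin": [0,0,0,0,0,0,0,0], "claw": [45,45,45,45,45,45,45,45]}}

```text
time_s: 3.68
tool_pos: [0.4305, -0.3152, -0.0047]
tcp_rot: [-0.0, 1.0, -0.005, -0.0]
ft_force: [0.2, 0.6, 0.1]
width: 0.0382
```

```bash
python3 st.py 0.431 -0.3157 0.004
python3 - <<'E'
from h import *
for n,(x0,y0,x1,y1) in(("side",(230,250,350,350)),("top",(380,180,480,280))):
    im=snap(n,n+"4")[y0:y1,x0:x1]; cv2.imwrite(f"pics/{n}4c.png",cv2.resize(im,None,fx=5,fy=5,interpolation=cv2.INTER_NEAREST)[:,:,::-1])
E
```

```text
t 3.683 pos [ 0.4305 -0.3152 -0.0047] yaw -0.56 z [-9.e-04  9.e-04 -1.e+00] w 0.0382 F [0.19 0.58 0.1 ] q [-0.772  0.049  1.971  0.     1.123  0.809]
tool delta [ 0.0005  0.0005 -0.0087]
```

View pics/side4c.png

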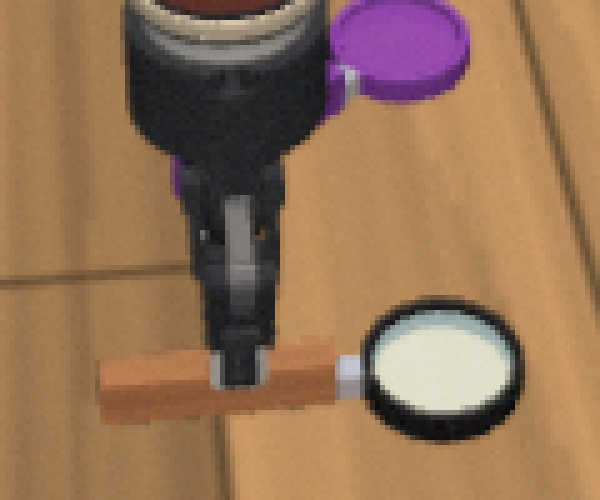

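View pics/top4c.png

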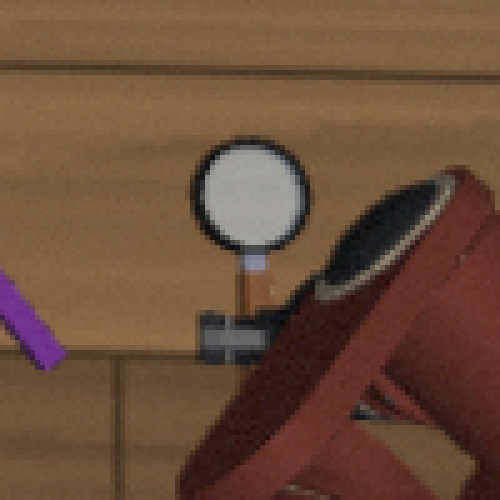

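Run:
```python
from h import *
for h in (.02,.04,.06,.08,.1,.12):
    a=onplane("top",435.5,247,.1044+h)[1]+.3208; b=onplane("top",419.1,247,-.0047+h)[1]+.3152; print(h,a,b)
# side tip row at states: (tool z, y, tip row)
for z,y,r in((.1044,-.3208,230+292/5-.5),(.0028,-.3141,250+372/5-.5),(-.0047,-.3152,250+388/5-.5)):
    for dy in(-.035,-.02,0,.01):
        zz=np.linspace(-.05,.2,2501); rr=[proj("side",[.431,y+dy,k])[1] for k in zz]; print(z,dy,"tip z offset",zz[np.argmin(abs(np.array(rr)-r))]-z)
```

```text
0.02 0.02879897887747168 0.034756628805769796
0.04 0.03524347480797496 0.04030380027138897
0.06 0.0416879707384783 0.04585097173700814
0.08 0.04813246666898163 0.05139814320262737
0.1 0.05457696259948497 0.056945314668246594
0.12 0.061021458529988304 0.062492486133865766
0.1044 -0.035 tip z offset 0.05020000000000001Traceback (most recent call last):
  File "<stdin>", line 7, in <module>
  File "h.py", line 10, in proj
    K,R,t=cam(n); p=K@(R@np.array(X)+t); return p[:2]/p[2]
          ~~~^^^
  File "h.py", line 4, in cam
    c=viewer.camera_model(n); return np.array(c["mtx"]),np.array(c["R"]),np.array(c["t"]).ravel()
ValueError: time passes only in moves, steps and waits
```

```bash
sed -i 's/^def cam(n):/import functools\n@functools.lru_cache(None)\ndef cam(n):/' h.py
python3 - <<'E'
from h import *
for z,y,r in((.1044,-.3208,230+292/5-.5),(.0028,-.3141,250+372/5-.5),(-.0047,-.3152,250+388/5-.5),(.0041,-.3155,250+340/5-.5)):
    for dy in(-.035,-.02,-.012,0):
        zz=np.linspace(-.05,.2,501); rr=[proj("side",[.431,y+dy,k])[1] for k in zz]; print(z,dy,"tip z offset",(zz[np.argmin(abs(np.array(rr)-r))]-z).round(4))
E
```

```text
0.1044 -0.035 tip z offset 0.0501
0.1044 -0.02 tip z offset 0.0361
0.1044 -0.012 tip z offset 0.0286
0.1044 0 tip z offset 0.0171
0.0028 -0.035 tip z offset 0.0507
0.0028 -0.02 tip z offset 0.0347
0.0028 -0.012 tip z offset 0.0262
0.0028 0 tip z offset 0.0132
-0.0047 -0.035 tip z offset 0.0507
-0.0047 -0.02 tip z offset 0.0342
-0.0047 -0.012 tip z offset 0.0257
-0.0047 0 tip z offset 0.0122
0.0041 -0.035 tip z offset 0.0684
0.0041 -0.02 tip z offset 0.0529
0.0041 -0.012 tip z offset 0.0444
0.0041 0 tip z offset 0.0314
```

The near finger overlaps the handle in the picture, with its tip at crop (238,388), so the gripper is above the handle and not behind it. The tips are about 40 mm above the reported TCP, and no force has shown up yet. Lowering another 16 mm in small steps.

>>> {"method": "arm_command", "body": {"linear": [[0,0,0.002],[0,0,0.004],[0,0,0.006],[0,0,0.008],[0,0,0.01],[0,0,0.012],[0,0,0.014],[0,0,0.016]], "spin": [0,0,0,0,0,0,0,0], "claw": [45,45,45,45,45,45,45,45]}}

```text
time_s: 4.45
tool_pos: [0.4308, -0.3155, -0.0202]
tcp_rot: [-0.0, 1.0, -0.005, -0.0]
ft_force: [-1.0, -0.2, 0.2]
width: 0.0387
```

```bash
python3 st.py 0.431 -0.3157 -.036
python3 - <<'E'
from h import *
for n,(x0,y0,x1,y1) in(("side",(230,250,350,350)),):
    im=snap(n,n+"5")[y0:y1,x0:x1]; cv2.imwrite(f"pics/{n}5c.png",cv2.resize(im,None,fx=5,fy=5,interpolation=cv2.INTER_NEAREST)[:,:,::-1])
E
```

```text
t 4.45 pos [ 0.4308 -0.3155 -0.0202] yaw -0.56 z [-1.e-04  1.e-04 -1.e+00] w 0.0387 F [-0.98 -0.2   0.21] q [-0.772  0.074  1.975 -0.     1.093  0.809]
tool delta [0.0002 0.0002 0.0158]
```

View pics/side5c.png

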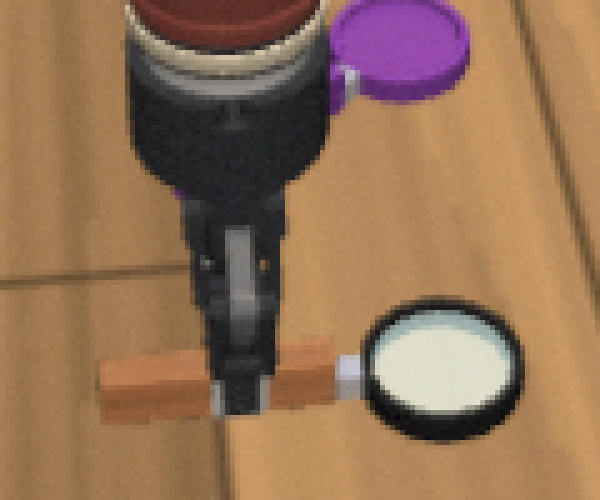

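No force at reported z = −0.020, so the offset is real. The near tip at crop row 415 is still about 25 mm above where the bench would show (about row 459). Lowering 13 mm more.

>>> {"method": "arm_command", "body": {"linear": [[0,0,0.002],[0,0,0.004],[0,0,0.006],[0,0,0.008],[0,0,0.01],[0,0,0.012],[0,0,0.013],[0,0,0.013]], "spin": [0,0,0,0,0,0,0,0], "claw": [45,45,45,45,45,45,45,45]}}

```text
time_s: 5.17
tool_pos: [0.4307, -0.3154, -0.0334]
tcp_rot: [-0.0, 1.0, -0.005, -0.0]
ft_force: [0.4, 0.2, 0.4]
width: 0.0385
```

```bash
python3 st.py 0.431 -0.3157 -.036
python3 - <<'E'
from h import *
for n,(x0,y0,x1,y1) in(("side",(230,250,350,350)),):
    im=snap(n,n+"6")[y0:y1,x0:x1]; cv2.imwrite(f"pics/{n}6c.png",cv2.resize(im,None,fx=5,fy=5,interpolation=cv2.INTER_NEAREST)[:,:,::-1])
E
```

```text
t 5.167 pos [ 0.4307 -0.3154 -0.0334] yaw -0.56 z [-5.e-04  4.e-04 -1.e+00] w 0.0385 F [0.39 0.24 0.4 ] q [-0.772  0.096  1.979 -0.     1.068  0.809]
tool delta [0.0003 0.0003 0.0026]
```

View pics/side6c.png

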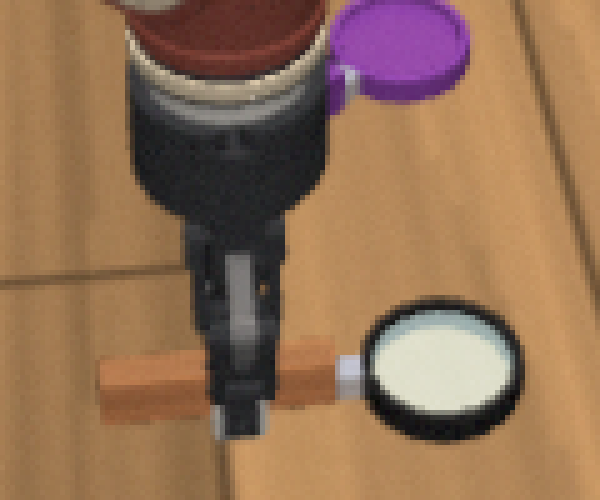

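The near finger now reaches in front of the handle to crop row 437, with no contact. Closing.

>>> {"method": "arm_command", "body": {"linear": [[0,0,0],[0,0,0],[0,0,0],[0,0,0],[0,0,0],[0,0,0],[0,0,0],[0,0,0]], "spin": [0,0,0,0,0,0,0,0], "claw": [35,25,15,5,0,0,0,0], "force": 60}}

```text
time_s: 5.88
tool_pos: [0.4312, -0.3159, -0.0326]
tcp_rot: [0.0, 1.0, -0.005, 0.0]
ft_force: [0.6, 0.1, 3.3]
width: 0.0147
```

```bash
python3 st.py 0.431 -0.3157 -.036
python3 - <<'E'
from h import *
for n,(x0,y0,x1,y1) in(("side",(230,250,350,350)),):
    im=snap(n,n+"7")[y0:y1,x0:x1]; cv2.imwrite(f"pics/{n}7c.png",cv2.resize(im,None,fx=5,fy=5,interpolation=cv2.INTER_NEAREST)[:,:,::-1])
E
```

```text
t 5.883 pos [ 0.4312 -0.3159 -0.0326] yaw -0.56 z [ 5.e-04 -5.e-04 -1.e+00] w 0.0147 F [0.64 0.1  3.34] q [-0.772  0.095  1.978 -0.     1.068  0.809]
tool delta [-0.0002 -0.0002  0.0034]
```

View pics/side7c.png

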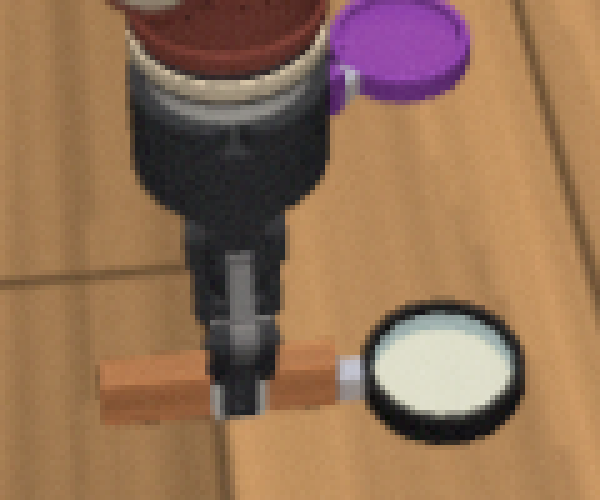

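The width has stopped at 14.7 mm on the handle, so it is gripped. Lifting 117 mm.

>>> {"method": "arm_command", "body": {"linear": [[0,0,-0.004],[0,0,-0.012],[0,0,-0.026],[0,0,-0.044],[0,0,-0.064],[0,0,-0.084],[0,0,-0.104],[0,0,-0.117]], "spin": [0,0,0,0,0,0,0,0], "claw": [0,0,0,0,0,0,0,0]}}

```text
time_s: 6.6
tool_pos: [0.4313, -0.316, 0.0863]
tcp_rot: [0.001, 1.0, -0.005, 0.001]
ft_force: [0.0, -0.2, 0.1]
width: 0.0143
```

>>> {"method": "arm_command", "body": {"linear": [[0,0,0],[0,0,0],[0,0,0],[0,0,0],[0,0,0],[0,0,0],[0,0,0],[0,0,0]], "spin": [0,0,0,0,0,0,0,0], "claw": [0,0,0,0,0,0,0,0]}}

```text
time_s: 7.27
tool_pos: [0.4307, -0.3154, 0.0836]
tcp_rot: [-0.0, 1.0, -0.005, -0.0]
ft_force: [0.5, -0.7, -1.0]
width: 0.0146
```

```bash
python3 st.py
python3 - <<'E'
from h import *
for n,(x0,y0,x1,y1) in(("side",(230,230,350,350)),("top",(380,180,480,280))):
    im=snap(n,n+"8")[y0:y1,x0:x1]; cv2.imwrite(f"pics/{n}8c.png",cv2.resize(im,None,fx=5,fy=5,interpolation=cv2.INTER_NEAREST)[:,:,::-1])
E
```

```text
t 7.267 pos [ 0.4307 -0.3154  0.0836] yaw -0.56 z [-5.e-04  5.e-04 -1.e+00] w 0.0146 F [ 0.55 -0.74 -0.99] q [-0.772 -0.071  1.924  0.     1.289  0.809]
```

View pics/side8c.png

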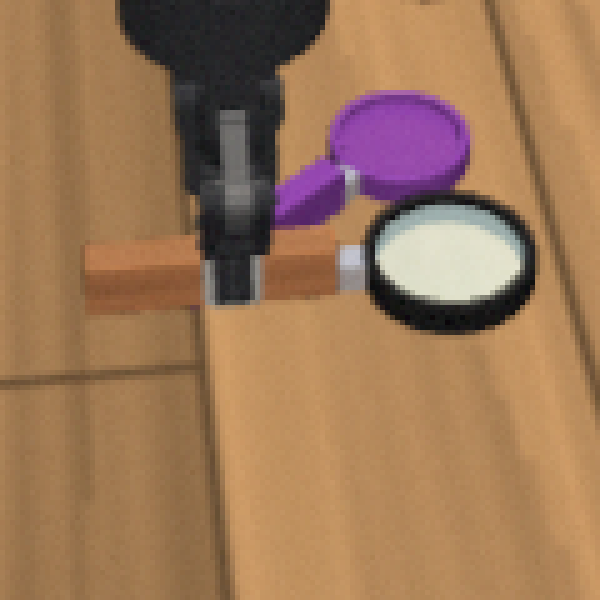

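View pics/top8c.png

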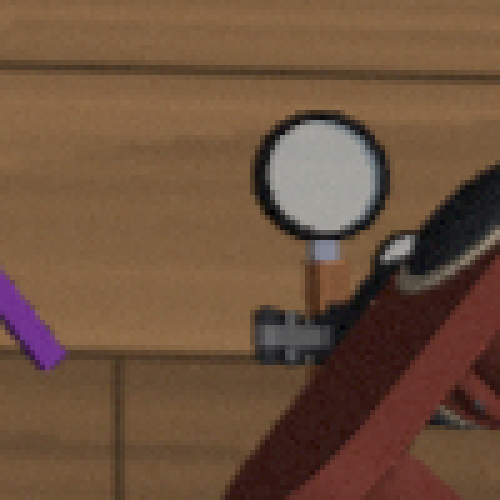

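The loupe is lifted and looks level, with the lens ellipse at crop (452,262) in the side view and (321,176) in the top view. Measuring where it sits.

```bash
cat > lens.py <<'E'
from m import *
def lens(im_t,im_s,gt,gs):
    out=[]
    for n,im,g,r in(("top",im_t,gt,(15,15)),("side",im_s,gs,(23,22))):
        x,y=map(int,g); x0,y0,x1,y1=x-r[0],y-r[1],x+r[0],y+r[1]
        V=im.max(axis=2); m=(V<70)
        b=blob(None,m.astype(np.uint8),(x0,y0,x1,y1))
        c=max(cv2.findContours(b[2].astype(np.uint8),cv2.RETR_EXTERNAL,cv2.CHAIN_APPROX_NONE)[0],key=len)
        e=cv2.fitEllipse(c); h=cv2.convexHull(c);M=cv2.moments(h); bb=cv2.boundingRect(c)
        out.append((e[0],bb)); print(n,"ell",np.round(e[0],2),np.round(e[1],2),"hull",round(M['m10']/M['m00'],2),round(M['m01']/M['m00'],2),"bb centre",bb[0]+(bb[2]-1)/2,bb[1]+(bb[3]-1)/2,bb[2:])
    print("lens xyz",two(out[0][0],out[1][0]))
    return two(out[0][0],out[1][0])[0]
E
python3 - <<'E'
from lens import *
for i,gt,gs in((0,(430,219),(318,323)),(8,(444,215),(320,282))):
    T=cv2.imread(f"pics/top{i}.png")[:,:,::-1].copy();S=cv2.imread(f"pics/side{i}.png")[:,:,::-1].copy()
    lens(T,S,gt,gs)
f=lambda x,y,z:onplane("side",230+x/5-.5,230+y/5-.5,z)
# handle top-face points at assumed level z=.123+.017=.140; far end & near end mid; y should be const if level
for z in(.138,.140,.142): print(z,((f(340,226,z)+f(340,258,z))/2).round(4),((f(85,243,z)+f(85,273,z))/2).round(4))
E
```

```text
top ell [429.84 218.78] [21.82 22.64] hull 429.68 218.87 bb centre 429.5 219.0 (24, 23)
side ell [318.06 323.62] [27.49 31.78] hull 318.14 323.61 bb centre 318.5 323.5 (32, 28)
lens xyz (array([ 0.51615929, -0.31556751,  0.00671408]), np.float64(0.0005152348257361355))
top ell [443.82 214.91] [24.99 26.72] hull 443.87 214.85 bb centre 444.0 214.5 (27, 26)
side ell [319.46 282.03] [27.72 33.8 ] hull 319.42 282.04 bb centre 319.5 282.0 (34, 29)
lens xyz (array([ 0.51576019, -0.31622051,  0.12280232]), np.float64(0.00034941661760751723))
0.138 [ 0.4732 -0.3159  0.138 ] [ 0.3766 -0.3131  0.138 ]
0.14 [ 0.4729 -0.3181  0.14  ] [ 0.3766 -0.3153  0.14  ]
0.142 [ 0.4726 -0.3202  0.142 ] [ 0.3766 -0.3174  0.142 ]
```

The lens is held level. It rose 116 mm, the same as the TCP, and is now at (0.516, −0.316, 0.123). The target height is the ring at 0.124. I'll carry it towards the blue end slightly high and about 45 mm off the seam.

>>> {"method": "arm_command", "body": {"linear": [[0,-0.004,-0.003],[0,-0.015,-0.007],[0,-0.033,-0.011],[0,-0.055,-0.015],[0,-0.08,-0.015],[0,-0.105,-0.015],[0,-0.13,-0.015],[0,-0.155,-0.015]], "spin": [0,0,0,0,0,0,0,0], "claw": [0,0,0,0,0,0,0,0]}}

```text
time_s: 8.03
tool_pos: [0.4323, -0.1587, 0.0995]
tcp_rot: [-0.0, 1.0, -0.005, 0.0]
ft_force: [-0.6, -0.7, -1.7]
width: 0.0146
```

>>> {"method": "arm_command", "body": {"linear": [[0,-0.025,0],[0,-0.05,0],[0,-0.075,0],[0,-0.1,0],[0,-0.125,0],[0,-0.15,0],[0,-0.175,0],[0,-0.2,0]], "spin": [0,0,0,0,0,0,0,0], "claw": [0,0,0,0,0,0,0,0]}}

```text
time_s: 8.7
tool_pos: [0.4339, 0.0413, 0.0996]
tcp_rot: [-0.0, 1.0, -0.005, 0.001]
ft_force: [-0.4, 0.6, -1.4]
width: 0.0147
```

>>> {"method": "arm_command", "body": {"linear": [[0,-0.025,0],[0,-0.05,0],[0,-0.075,0],[0,-0.1,0],[0,-0.125,0],[0,-0.147,0],[0,-0.165,0],[0,-0.178,0]], "spin": [0,0,0,0,0,0,0,0], "claw": [0,0,0,0,0,0,0,0]}}

```text
time_s: 9.37
tool_pos: [0.4353, 0.2196, 0.0996]
tcp_rot: [-0.0, 1.0, -0.004, 0.0]
ft_force: [0.5, -0.2, -1.7]
width: 0.0145
```

```bash
python3 st.py .4771 .2201 .0848
```

```text
t 9.367 pos [0.4353 0.2196 0.0996] yaw -0.46 z [ 4.e-04  9.e-04 -1.e+00] w 0.0145 F [ 0.54 -0.21 -1.72] q [ 3.140e-01 -2.080e-01  2.019e+00  1.000e-03  1.330e+00  1.893e+00]
tool delta [ 0.0418 -0.0008  0.0148]
```

>>> {"method": "arm_command", "body": {"linear": [[0.006,0,0],[0.016,0,0.002],[0.026,-0.001,0.006],[0.034,-0.001,0.01],[0.04,-0.001,0.0135],[0.042,-0.001,0.015],[0.042,-0.001,0.015],[0.042,-0.001,0.015]], "spin": [0,0,0,0,0,0,0,0], "claw": [0,0,0,0,0,0,0,0]}}

```text
time_s: 10.03
tool_pos: [0.4778, 0.2177, 0.0838]
tcp_rot: [0.0, 1.0, -0.005, -0.0]
ft_force: [-0.3, -0.0, -1.3]
width: 0.0145
```

```bash
python3 st.py .4771 .2201 .0848;python3 - <<'E'
from h import *
L=np.array([.5622,.2193,.124]); print(proj("side",L),proj("top",L))
for n,(x0,y0,x1,y1) in(("side",(250,100,390,210)),("top",(200,110,330,240))):
    im=snap(n,n+"9")[y0:y1,x0:x1]; cv2.imwrite(f"pics/{n}9c.png",cv2.resize(im,None,fx=5,fy=5,interpolation=cv2.INTER_NEAREST)[:,:,::-1])
E
```

```text
t 10.033 pos [0.4778 0.2177 0.0838] yaw -0.58 z [-8.e-04 -2.e-04 -1.e+00] w 0.0145 F [-0.33 -0.03 -1.33] q [ 0.286 -0.093  1.944  0.     1.291  1.867]
tool delta [-0.0007 -0.0023 -0.001 ]
[306.34757724 149.00932288] [237.91142197 191.50018309]
```

View pics/side9c.png

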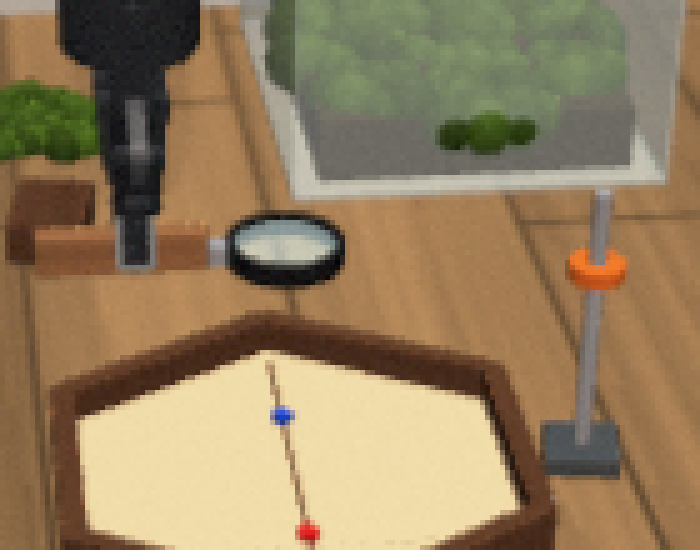

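View pics/top9c.png

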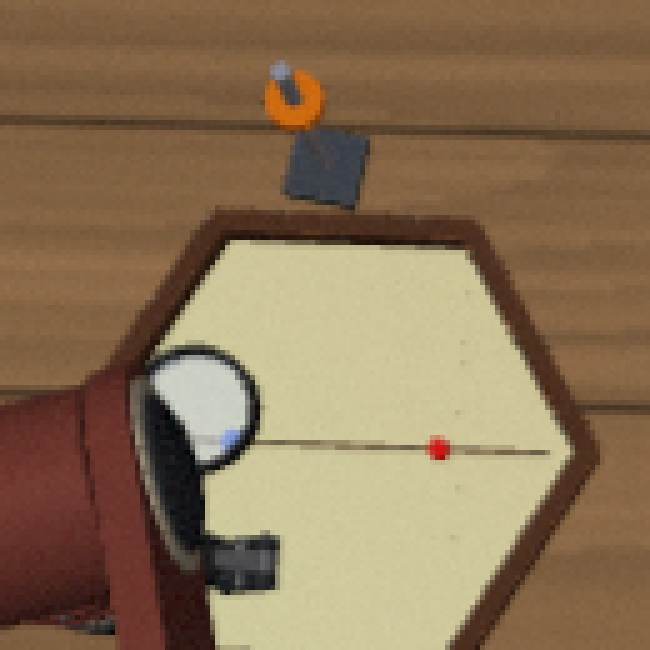

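The side view shows the lens at about (307,149), level and at nearly the ring's height, with the blue pin at (306,183) below it. The top view shows the lens over the seam, partly hidden by the arm.

```bash
cat > sl.py <<'E'
from m import *
def side_lens(im,box,z=.124):
    m=(im.max(axis=2)<75); b=blob(None,m.astype(np.uint8),box)
    c=max(cv2.findContours(b[2].astype(np.uint8),cv2.RETR_EXTERNAL,cv2.CHAIN_APPROX_NONE)[0],key=len)
    e=cv2.fitEllipse(c); bb=cv2.boundingRect(c)
    print("side ell",np.round(e[0],2),np.round(e[1],2),round(e[2],1),"bbc",bb[0]+(bb[2]-1)/2,bb[1]+(bb[3]-1)/2,bb[2:]); 
    for zz in (z-.002,z,z+.002): print(zz,onplane("side",*e[0],zz).round(4))
    return e[0]
E
python3 - <<'E'
from sl import *
S=cv2.imread("pics/side9.png")[:,:,::-1].copy()
side_lens(S,(294,140,320,160))
# top: visible right edge of rim circle at crop (258,405) , top (197,346), bottom (205,470)
T=cv2.imread("pics/top9.png")[:,:,::-1].copy()
pts=[(197,347),(225,352),(245,368),(257,390),(259,410),(255,433),(240,456),(222,467)]
p=np.array([onplane("top",200+x/5-.5,110+y/5-.5,.124)[:2] for x,y in pts])
A=np.c_[2*p,np.ones(len(p))]; s=np.linalg.lstsq(A,(p**2).sum(1),rcond=None)[0]; print("top circle",s[:2],np.sqrt(s[2]+s[:2]@s[:2]))
c=(p-0); from scipy.optimize import least_squares
print("r=.034:",least_squares(lambda q:np.hypot(*(p-q).T)-.034,s[:2]).x)
E
python3 st.py .4771 .2201 .0848
```

```text
side ell [306.65 149.66] [14.1  23.91] 90.2 bbc 306.5 150.0 (24, 15)
0.122 [0.5631 0.2191 0.122 ]
0.124 [0.5625 0.2154 0.124 ]
0.126 [0.562  0.2117 0.126 ]
top circle [0.56220667 0.21775197] 0.033684329145197485
r=.034: [0.56211274 0.21814516]
t 10.133 pos [0.4779 0.2179 0.0841] yaw -0.57 z [-1.e-04  1.e-04 -1.e+00] w 0.0144 F [-0.55 -0.01 -0.93] q [ 0.286 -0.093  1.944  0.     1.291  1.867]
tool delta [-0.0008 -0.0022 -0.0007]
```

>>> {"method": "arm_command", "body": {"linear": [[0,-0.001,0],[-0.0005,-0.002,-0.001],[-0.0005,-0.002,-0.001],[-0.0005,-0.002,-0.001],[-0.0005,-0.002,-0.001],[-0.0005,-0.002,-0.001],[-0.0005,-0.002,-0.001],[-0.0005,-0.002,-0.001]], "spin": [0,0,0,0,0,0,0,0], "claw": [0,0,0,0,0,0,0,0]}}

```text
time_s: 10.8
tool_pos: [0.4776, 0.22, 0.085]
tcp_rot: [-0.0, 1.0, -0.005, -0.0]
ft_force: [-0.1, -0.1, -1.7]
width: 0.0144
```

```bash
python3 st.py .4771 .2201 .0848
python3 - <<'E'
from sl import *
S=snap("side","side10"); side_lens(S,(294,140,320,160))
p=S[140:165,355:385].astype(int); m=((p[...,0]-p[...,2])>110)&(p[...,0]>150); ys,xs=np.nonzero(m); h=cv2.convexHull(np.c_[xs+355,ys+140].astype(np.int32)); print("ring",cv2.fitEllipse(h)[0], cv2.boundingRect(h))
E
python3 st.py .4754 .0996 .0848
```

```text
t 10.8 pos [0.4776 0.22   0.085 ] yaw -0.56 z [-1.e-04  0.e+00 -1.e+00] w 0.0144 F [-0.11 -0.12 -1.72] q [ 0.29  -0.093  1.942  0.     1.292  1.871]
tool delta [-0.0005 -0.0001  0.0002]
side ell [306.5  148.85] [14.24 23.89] 90.8 bbc 306.5 149.0 (24, 15)
0.122 [0.5633 0.2238 0.122 ]
0.124 [0.5627 0.2202 0.124 ]
0.126 [0.5622 0.2165 0.126 ]
ring (368.9014587402344, 152.73402404785156) (364, 150, 11, 8)
t 10.85 pos [0.4776 0.22   0.085 ] yaw -0.56 z [-1.e-04 -0.e+00 -1.e+00] w 0.0147 F [ 0.37 -0.16 -1.12] q [ 0.29  -0.093  1.942 -0.     1.292  1.871]
tool delta [-0.001   0.1204  0.0002]
```

The lens is over the blue pin at (0.5627, 0.2202, 0.124). Starting the sweep at 2.5 mm per row, which is 3 cm/s.

>>> {"method": "arm_command", "body": {"linear": [[0,0.002,0],[0,0.0045,0],[0,0.007,0],[0,0.0095,0],[0,0.012,0],[0,0.0145,0],[0,0.017,0],[0,0.0195,0]], "spin": [0,0,0,0,0,0,0,0], "claw": [0,0,0,0,0,0,0,0]}}

```text
time_s: 11.52
tool_pos: [0.4774, 0.2002, 0.085]
tcp_rot: [0.0, 1.0, -0.005, 0.0]
ft_force: [-0.3, 0.0, -0.9]
width: 0.0147
```

>>> {"method": "arm_command", "body": {"linear": [[0,0.0025,0],[0,0.005,0],[0,0.0075,0],[0,0.01,0],[0,0.0125,0],[0,0.015,0],[0,0.0175,0],[-0.0003,0.02,0]], "spin": [0,0,0,0,0,0,0,0], "claw": [0,0,0,0,0,0,0,0]}}

```text
time_s: 12.18
tool_pos: [0.477, 0.1803, 0.085]
tcp_rot: [-0.0, 1.0, -0.005, 0.0]
ft_force: [1.3, 0.3, -0.6]
width: 0.0146
```

```bash
python3 st.py .4754 .0996 .0848
```

```text
t 12.183 pos [0.477  0.1803 0.085 ] yaw -0.56 z [ 0.  0. -1.] w 0.0146 F [ 1.29  0.26 -0.63] q [ 0.215 -0.133  1.979  0.     1.296  1.796]
tool delta [-0.0008  0.0807  0.0002]
```

>>> {"method": "arm_command", "body": {"linear": [[0,0.0025,0],[0,0.005,0],[0,0.0075,0],[0,0.01,0],[0,0.0125,0],[0,0.015,0],[0,0.0175,0],[-0.0002,0.02,0]], "spin": [0,0,0,0,0,0,0,0], "claw": [0,0,0,0,0,0,0,0]}}

```text
time_s: 12.85
tool_pos: [0.4765, 0.1603, 0.085]
tcp_rot: [0.0, 1.0, -0.005, -0.0]
ft_force: [-0.5, -0.4, -1.8]
width: 0.0149
```

>>> {"method": "arm_command", "body": {"linear": [[0,0.0025,0],[0,0.005,0],[0,0.0075,0],[0,0.01,0],[0,0.0125,0],[0,0.015,0],[0,0.0175,0],[-0.0002,0.02,0]], "spin": [0,0,0,0,0,0,0,0], "claw": [0,0,0,0,0,0,0,0]}}

```text
time_s: 13.52
tool_pos: [0.4761, 0.1403, 0.085]
tcp_rot: [-0.0, 1.0, -0.005, 0.0]
ft_force: [-0.3, -0.3, -0.3]
width: 0.0145
```

```bash
python3 st.py .4754 .0996 .0848
```

```text
t 13.517 pos [0.4761 0.1403 0.085 ] yaw -0.56 z [ 0.  0. -1.] w 0.0145 F [-0.34 -0.27 -0.26] q [ 0.136 -0.168  2.01   0.     1.3    1.717]
tool delta [-0.0003  0.0407  0.0002]
```

>>> {"method": "arm_command", "body": {"linear": [[0,0.0025,0],[0,0.005,0],[0,0.0075,0],[0,0.01,0],[0,0.0125,0],[0,0.015,0],[0,0.0175,0],[-0.0002,0.02,0]], "spin": [0,0,0,0,0,0,0,0], "claw": [0,0,0,0,0,0,0,0]}}

```text
time_s: 14.18
tool_pos: [0.4758, 0.1203, 0.085]
tcp_rot: [0.0, 1.0, -0.005, 0.0]
ft_force: [-0.4, -0.6, -1.1]
width: 0.0146
```

>>> {"method": "arm_command", "body": {"linear": [[0,0.0025,0],[0,0.005,0],[0,0.0075,0],[0,0.01,0],[0,0.0125,0],[0,0.015,0],[0,0.0175,0],[-0.0002,0.02,0]], "spin": [0,0,0,0,0,0,0,0], "claw": [0,0,0,0,0,0,0,0]}}

```text
time_s: 14.85
tool_pos: [0.4753, 0.1003, 0.085]
tcp_rot: [0.0, 1.0, -0.005, -0.0]
ft_force: [0.3, 0.4, -0.8]
width: 0.0143
```

```bash
python3 st.py .4754 .0996 .0848
python3 - <<'E'
from sl import *
p=[.5605,.0988,.124]; print("target px",proj("side",p),proj("top",p))
S=snap("side","side11"); T=snap("top","top11")
for n,im,(x0,y0,x1,y1) in(("side",S,(250,100,390,220)),("top",T,(200,110,330,240))):
    cv2.imwrite(f"pics/{n}11c.png",cv2.resize(im[y0:y1,x0:x1],None,fx=5,fy=5,interpolation=cv2.INTER_NEAREST)[:,:,::-1])
E
python3 st.py .4754 .0996 .0848
```

```text
t 14.85 pos [0.4753 0.1003 0.085 ] yaw -0.56 z [-0. -0. -1.] w 0.0143 F [ 0.33  0.4  -0.84] q [ 0.055 -0.195  2.034 -0.     1.303  1.635]
tool delta [0.0001 0.0007 0.0002]
target px [311.85004025 170.95983337] [284.1762695  193.39182577]
t 14.95 pos [0.4753 0.1002 0.085 ] yaw -0.58 z [ 1.e-04 -1.e-04 -1.e+00] w 0.0142 F [-0.66  0.41 -1.31] q [ 0.054 -0.196  2.034 -0.     1.303  1.635]
tool delta [0.0001 0.0006 0.0002]
```

View pics/side11c.png

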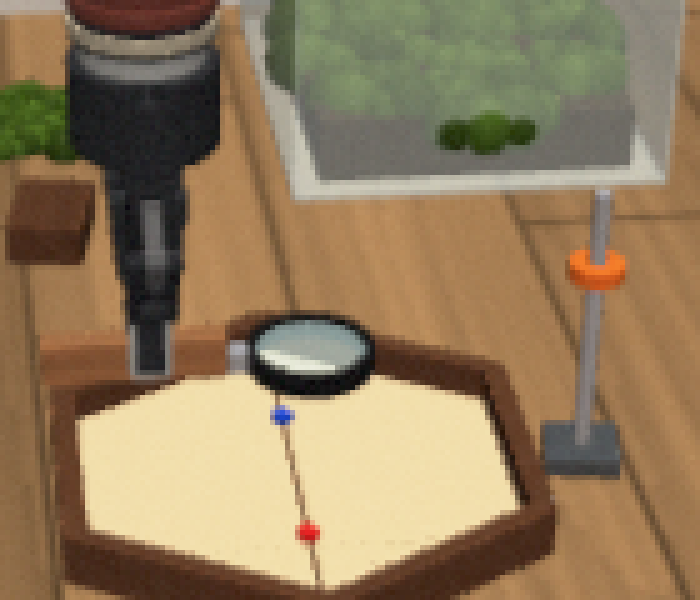

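View pics/top11c.png

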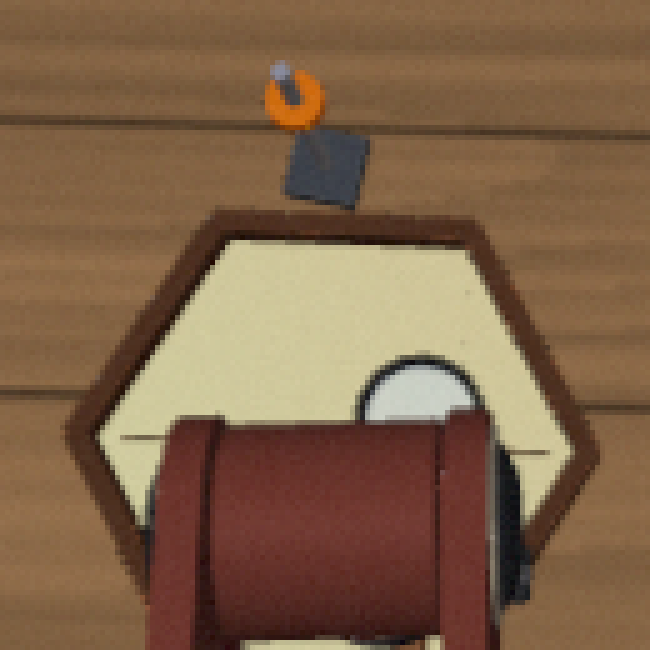

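At the red pin, the side view puts the lens at about (311.8,170.6) against a target of (311.85,170.96). The top view gives (283.6,193.2) against (284.2,193.4). The ring and gauge haven't moved. One last 0.5 mm nudge, then hold steady.

>>> {"method": "arm_command", "body": {"linear": [[0,0.0005,0],[0,0.0005,0],[0,0.0005,0],[0,0.0005,0],[0,0.0005,0],[0,0.0005,0],[0,0.0005,0],[0,0.0005,0]], "spin": [0,0,0,0,0,0,0,0], "claw": [0,0,0,0,0,0,0,0]}}

```text
time_s: 15.62
tool_pos: [0.4753, 0.1001, 0.085]
tcp_rot: [-0.0, 1.0, -0.005, -0.0]
ft_force: [-0.8, -0.1, -1.7]
width: 0.0146
```

>>> {"method": "arm_command", "body": {"linear": [[0,0,0],[0,0,0],[0,0,0],[0,0,0],[0,0,0],[0,0,0],[0,0,0],[0,0,0]], "spin": [0,0,0,0,0,0,0,0], "claw": [0,0,0,0,0,0,0,0]}}

```text
time_s: 16.28
tool_pos: [0.4753, 0.1, 0.085]
tcp_rot: [-0.0, 1.0, -0.005, -0.0]
ft_force: [0.0, -1.3, -1.5]
width: 0.0143
```

```bash
python3 st.py .4754 .0996 .0848
python3 - <<'E'
from sl import *
S=snap("side","side12"); T=snap("top","top12")
S0=cv2.imread("pics/side0.png")[:,:,::-1]; T0=cv2.imread("pics/top0.png")[:,:,::-1]
for nm,a,b,bx in(("ring side",S,S0,(355,143,385,163)),("ring top",T,T0,(245,115,275,140)),("cone top",T,T0,(375,162,395,182)),("bottle top",T,T0,(412,150,445,180)),("offcut top",T,T0,(135,222,175,252)),("cone side",S,S0,(355,252,380,285)),("bottle side",S,S0,(373,268,405,325))):
    x0,y0,x1,y1=bx; print(nm,"mean abs diff",np.abs(a[y0:y1,x0:x1].astype(int)-b[y0:y1,x0:x1]).mean().round(1))
from cell import sign_off; print(sign_off())
E
```

```text
t 16.283 pos [0.4753 0.1    0.085 ] yaw -0.56 z [-0.  0. -1.] w 0.0143 F [ 0.   -1.29 -1.52] q [ 0.054 -0.196  2.034  0.     1.303  1.635]
tool delta [0.0001 0.0004 0.0002]
ring side mean abs diff 4.3
ring top mean abs diff 5.2
cone top mean abs diff 4.8
bottle top mean abs diff 5.5
offcut top mean abs diff 4.5
cone side mean abs diff 4.1
bottle side mean abs diff 4.9
the job is handed in; nothing more can be done
None
```

I picked up the larger black loupe by its handle, held it level above the blue pin at the ring's height (about 0.124 m), and moved it along the seam at 3 cm/s. It finished held steady above the red pin, and I handed the job in at 16.3 s.

**What went wrong:** The first grasp closed on nothing. The fingertips were about 40 mm higher than the reported tool height implied. The loupe did not move; I reopened, lowered in small steps with no contact force, and gripped it on the second try.

**Last checks:**
- **Position over the red pin:** by camera, the lens was within about 0.4 pixel of target in the side view and 0.6 pixel in the top view, roughly 1–2 mm. In the top view the arm hid part of the lens. These pictures came just before a last nudge; the tool then read about 0.4 mm short of target.
- **Height and level:** the tool height stayed at 0.085 m through the whole sweep, which puts the lens at about 0.124 m. The tool showed no measurable tilt.
- **Grip:** it held at 14–15 mm throughout.
- **Other objects:** before and after pictures of the ring, cone, bottle and offcut differ only by image noise, so nothing appears to have moved.

The two cameras disagreed by about 2 mm on the pin positions, which is within their stated calibration. I used values in between.

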